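Hold a spacer tube down in the V-block

ROBOT

A 6-joint arm with a two-finger parallel gripper is mounted at the origin on the work surface. World frame = base frame: x ahead of the robot, y to its left, z up, the work surface at z = 0. Lengths are in m, angles in rad, forces in N, time in s.
With the tool pointing down it reaches from about 0.35 to 0.975 m from the base axis. Payload 4.9 kg.
Tool frame: the origin (TCP) lies at the very end of the fingers, on their centre line; the grasp point (between the pads) lies 19 mm behind it (manip.hold_point_z is the z of the grasp point in the tool frame, in m); z points along the fingers, y is the line along which they close (so a half turn about z gives the same grasp; the last joint's range is limited). The gripper opens to 85 mm and grips with 20 to 120 N. Pads are 22 mm wide; open, the fingers measure 114 mm over their backs; the gripper's body (76 mm by 85 mm) begins 54 mm behind the grasp point. The pads swing forward as they close: fully open they stand 13 mm farther back than shut.
Start: joints at [-1.429, 0.053, 1.613, -0, 1.476, -0.119], TCP at [0.161, -0.604, 0.231] pointing down, gripper open.
Joint ranges: [-3.01, 3.01], [-1.01, 2.22], [0.06, 2.58], [-1.02, 4.17], [0.09, 2.62], [-3.14, 3.14]. Speed limits (rad/s): [2.57, 2.57, 3.14, 3.14, 3.14, 3.14].

INTERFACE

Orientations are given as a unit quaternion [x, y, z, w].
In Python, from bench import manip gives the robot as it stands. The module is installed in compiled form; this text tells all that it offers.
- The arm moves only by the tool arm_command, never from a script. Its arguments are lists of equal length, an entry for each row: "fingers": the gripper command: -1 is fully open, 1 is shut, values between are in proportion; "offset": the shift along the tool's x, y, z in mm, a list of three; "turn": the turn about the tool's z in degrees. In form: {"fingers": [fingers, ...], "offset": [[x, y, z], ...], "turn": [turn, ...]}. A call has exactly 10 rows; each row shifts and turns the commanded pose from where the row before left it, along the tool's axes as they then stand; what a row does not reach is not made up. A row lasts 1/12 s, in which the tool goes at most 41.7 mm and 7.16 degrees, less where a joint would pass 70% of its speed; a pose out of reach is approached as far as the arm can. A call is refused whole if a number of a shift passes 41.7 or a number of a turn 7.16, either way. A call with a gripper value outside its range is refused whole. The fingers move at their own pace and stop on an object; "force" is the grip in N (left out, the last holds). Time passes only in rows, so rows that do not move let the fingers close, or fill a call up. It gives the time, the measured TCP pose, the force, the opening and the grip force at its end, in the units of the state.
- manip.sense(): the state, without advancing time (a new reading comes with each control period).
- manip.snapshot(name): name is "side" or "top" or "wrist"; returns (picture, depth): 400x640x3 uint8, red, green, blue; 400x640 float32, m along the optical axis (not along the pixel's ray), 0 where there is no reading.
- manip.camera_model(name): a dict with "fx", "fy", "cx", "cy" (pixels), "k1" (the pictures are not rectified: a ray, as slopes to the right and down, at radius r is drawn at 1 + k1 r^2 times it, then the intrinsics apply), "R" (3x3) and "t" (3): a world point X has camera coordinates R X + t; the wrist camera has in their place "mount" (4x4, takes a point from camera to tool coordinates, whose origin is the TCP and whose axes are the flange's). Camera axes: x right, y down, z forward; pixel columns grow to the right and rows downward; lengths in m; the calibration is good to about 2 mm. A picture is of the moment at which its call begins: read the wrist's pose just before it. camera_model takes no time and is no camera call.
- manip.hand_in(): hands the job in; it is judged then, once.
The state is a dict: "clock": time; "q": joint angles; "qd": joint speeds; "joint_efforts": joint torques, N m; "tool_pos": TCP position; "eef_rot": TCP orientation; "force": force on the tool from outside, world axes, zero at the start; "ft_torque": the same for the moment, N m; "finger_gap": finger opening in m; "gripper_force": force on a finger pad.
Only numpy, scipy, OpenCV 4.12 (cv2) and the standard library are available. Lean on these libraries where they do the work, as an engineer would, in place of code of your own. Each camera call takes 0.05 s, during which the arm holds its last target. There are 200 camera calls.

TASK

Take the aluminium spacer tube out of the tray and lay it lengthwise in the V-block, about midway, so that it is ready for marking out: handle it gently, as it is thin-walled (squeeze it with less than 50 N at each finger, and press it into the V with less than 30 N). Finish while holding it there, pressed down lightly but positively (some 15 N, clearly more than its own weight) so that it bears on both sloping faces; do not let go. Leave the white roller and everything else on the bench where it is.

Things in the scene. Friction and masses are not known exactly. Their poses are not given: they have to be found in the camera images.
- tube: the spacer tube: plain thin-walled aluminium tube (dark bore discs at its ends), outside diameter 48 mm, length 110 mm, 0.08 to 0.12 kg, lying in one of the two grooves of the tray. Origin at its centre (mid-length, on its axis); own x along its axis; it can roll about x. Either end is as good as the other
- tray: low black tray fixed to the bench, 150 mm (own x) x 190 mm (own y), floor 6 mm thick, outer rim 12 mm high. Two grooves along own x, at own y = +45 and -45 mm, each between two ridges 5 mm high above the floor; the tube lies in one (axis 30 mm above the bench), the white roller in the other. Which is which varies. Origin under its centre, z up
- vblock: steel V-block bolted to the bench: 70 mm long along own x, 76 mm wide along own y (mounting feet 110 mm long, 16 mm high with bolts), highest edge 47 mm above the bench. The 90 degree V runs along own x, open upward and at both ends; its bottom line is 26 mm above the bench, its mouth is 42 mm wide. Origin on the bench under its centre, z up. Rigid
- nest (a point): on the V-block: where the centre of the tube is when seated, 60 mm above the bench (34 mm above the bottom line of the V), midway along the V; own x along the V. The tube seated in the V overhangs each end by 20 mm, and its widest line stands 13 mm above the mouth's edges, so that it can be seated while gripped across its diameter if the fingertips reach no more than about 10 mm below its axis
- face_left: hardened steel face plate, the sloping 45 degree flank of the V on the V-block's own +y side, 70 x 30 mm; origin at the centre of the plate
- face_right: the same on the own -y side
- roller: the other part in the tray: solid white plastic roller, 32 mm in diameter, 110 mm long, lying; origin at its centre, own x along its axis. Leave it alone
- wrench: steel wrench lying flat between the tray and the V-block, along world x; bystander
- mallet: hammer lying beyond the work area; bystander
- driver: screwdriver lying beyond the work area; bystander
- bottle: clear bottle, 64 mm in diameter, 190 mm tall, standing to the left; bystander, origin under its base
- collar: steel ring, 60 mm in diameter, 18 mm high, lying to the right; bystander
- carton: small cardboard box 90 x 70 x 50 mm to the right; bystander
Mind the look-alikes: they are no part of the job. Of the things that look like the tube, the middle-sized one is meant.

How it is judged:
By the outcome, as a careful person would: the job done as asked, in the order asked, and still so for the second after the job is handed in, while the arm keeps its last pose, push and grip.
It also fails if it takes over 48 s, if anything falls off the work surface, if the arm or the gripper's body presses on something with over 40 N, if the wrist force passes 120 N, or if a joint passes its speed limit or range.

## Working session

There is one attempt and no reset: what is moved stays moved. The work goes in short steps, Python scripts to look and compute and a tool call to move; the robot and the scene stay as the last step left them, time stands still between calls to the robot, and variables do not carry over. Pictures are saved under pics/ and viewed, at most 10 in all, crops included, and the job is handed in when it is done.

Besides the shell and the picture viewer there is one more tool, called after "Emit:" as name(argument=value, ...) on one line, values as JSON. arm_command: Moves the arm, as the interface text tells. Its arguments: {"type":"object","properties":{"fingers":{"type":"array","items":{"type":"number"}},"offset":{"type":"array","items":{"type":"array","items":{"type":"number"}}},"turn":{"type":"array","items":{"type":"number"}},"force":{"type":"number"}},"required":["fingers","offset","turn"]}

```bash
mkdir -p pics
cat > h.py <<'E'
import numpy as np, cv2
from bench import manip
def snap(n,f):
    s=manip.sense(); p,d=manip.snapshot(n); cv2.imwrite(f'pics/{f}.png',p[:,:,::-1]); np.savez(f'pics/{f}.npz',p=p,d=d,pos=s['tool_pos'],q=s['eef_rot']); return p,d
def rays(n,uv):
    m=manip.camera_model(n); uv=np.asarray(uv,float).reshape(-1,1,2)
    K=np.array([[m['fx'],0,m['cx']],[0,m['fy'],m['cy']],[0,0,1]])
    return m,cv2.undistortPoints(uv,K,np.array([m['k1'],0,0,0,0.]),)[:,0]
def pose(n,m,pos=None,q=None):
    if 'mount' in m:
        from scipy.spatial.transform import Rotation as R
        T=np.eye(4);T[:3,:3]=R.from_quat(q).as_matrix();T[:3,3]=pos
        T=T@np.array(m['mount']); return T[:3,:3],T[:3,3]
    Rm=np.array(m['R']);t=np.array(m['t']); return Rm.T,-Rm.T@t
def onplane(n,uv,z,pos=None,q=None):
    m,r=rays(n,uv); Rc,o=pose(n,m,pos,q)
    d=np.c_[r,np.ones(len(r))]@Rc.T
    return o+d*((z-o[2])/d[:,2])[:,None]
def cloud(n,d,pos=None,q=None):
    v,u=np.mgrid[:400,:640]; m,r=rays(n,np.c_[u.ravel(),v.ravel()]); Rc,o=pose(n,m,pos,q)
    P=np.c_[r,np.ones(len(r))]*d.reshape(-1,1)
    return (P@Rc.T+o).reshape(400,640,3)
E
python3 - <<'E'
from h import *
for n in('top','side'):snap(n,n+'0')
s=manip.sense();print({k:np.round(v,3) for k,v in s.items()}); print(manip.hold_point_z,manip.camera_model('wrist'))
m=manip.camera_model('top');print(m)
E
```

```text
{'clock': np.float64(0.1), 'q': array([-1.429,  0.053,  1.614,  0.   ,  1.476, -0.119]), 'qd': array([-0.001, -0.   , -0.003,  0.001, -0.001,  0.001]), 'joint_efforts': array([ 1.0000e-03, -3.9490e+01, -3.7136e+01, -0.0000e+00,  4.0000e-03,
       -0.0000e+00]), 'tool_pos': array([ 0.161, -0.603,  0.23 ]), 'eef_rot': array([ 0.992,  0.13 , -0.   , -0.001]), 'force': array([ 0.528, -1.534,  0.44 ]), 'ft_torque': array([ 0.039, -0.015, -0.007]), 'gripper_force': np.float64(0.0), 'finger_gap': np.float64(0.086)}
-0.0187 {'fx': 331.15495344534753, 'fy': 331.15495344534753, 'cx': 322.5833643764548, 'cy': 199.44235066485115, 'k1': 0.003395557344229197, 'mount': array([[-7.16459479e-04, -9.50055811e-01, -3.12079225e-01,
         8.03035690e-02],
       [ 9.99999676e-01, -5.66521798e-04, -5.71111138e-04,
        -1.41393959e-03],
       [ 3.65787771e-04, -3.12079533e-01,  9.50055909e-01,
        -1.43135105e-01],
       [ 0.00000000e+00,  0.00000000e+00,  0.00000000e+00,
         1.00000000e+00]])}
{'fx': 444.82292513316065, 'fy': 444.82292513316065, 'cx': 318.32146065899, 'cy': 203.2587565935608, 'k1': 0.0006307678718994316, 'R': array([[ 2.85872326e-02, -9.99589855e-01,  1.70077747e-03],
       [-9.96719640e-01, -2.86339442e-02, -7.56971364e-02],
       [ 7.57147895e-02,  4.68773334e-04, -9.97129405e-01]]), 't': array([0.01125725, 0.54598795, 1.39503822])}
```

View pics/top0.png

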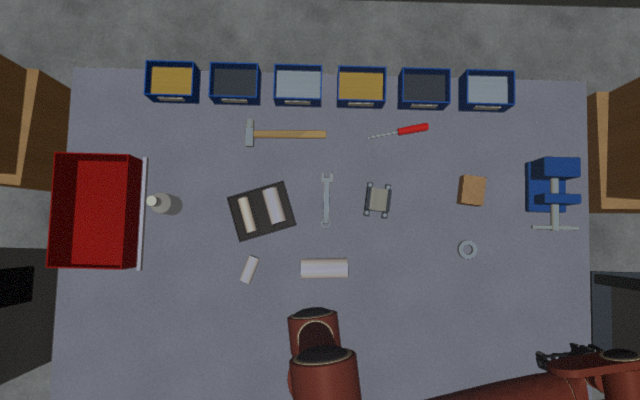

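View pics/side0.png

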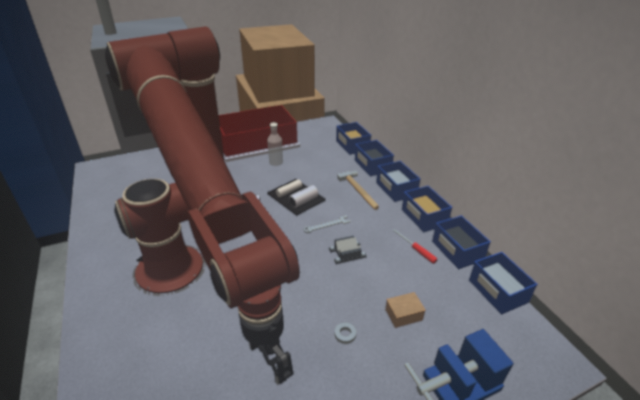

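The top view shows the tray at (262,210). The thick tube is in it at (274,206), the thinner roller at (248,214). The V-block is at (378,199) with the wrench between at (326,200). The look-alikes outside the tray are at (249,269) and (324,268).

Run:
```python
from h import *
a=np.load('pics/top0.npz');p,d=a['p'],a['d']
g=p.astype(int).sum(2)/3
# tube
def blob(mask,x0,x1,y0,y1,z):
    M=np.zeros(mask.shape,np.uint8);M[y0:y1,x0:x1]=mask[y0:y1,x0:x1]
    n,l,s,c=cv2.connectedComponentsWithStats(M)
    for i in range(1,n):
        if s[i,4]<60: continue
        cn=cv2.findContours((l==i).astype(np.uint8),cv2.RETR_EXTERNAL,cv2.CHAIN_APPROX_NONE)[0][0]
        W=onplane('top',cn[:,0],z)[:,:2]
        r=cv2.minAreaRect((W*1000).astype(np.float32)); print(s[i],np.round(r[0],1),np.round(r[1],1),round(r[2],1))
print('tray parts');blob(g>110,225,300,178,245,.045)
C=cloud('top',d)
print('height mask tray');blob((C[...,2]>.03)&(d>0),225,300,178,245,.045)
print('vblock');blob((C[...,2]>.03)&(d>0),355,400,175,225,.044)
blob((C[...,2]>.008)&(d>0),355,400,175,225,.03)
print('tray dark');blob(g<60,220,305,170,250,.01)
im=np.hstack([cv2.resize(p[165:250,225:300,::-1],None,fx=5,fy=5),cv2.resize(p[165:250,350:425,::-1],None,fx=5,fy=5)])
cv2.imwrite('pics/c1.png',im)
for P,n in((C[203,274],'tube'),(C[214,248],'rol'),(C[199,378],'v')):print(n,P.round(3))
```

```text
tray parts
[ 225  178   75   67 1924] [514.9 202.7] [206.5 233. ] 1.7
[263 187  22  37 475] [534.2 167.8] [110.   42.3] 18.0
[238 197  17  36 309] [503.5 250.2] [110.5  27.4] 18.2
height mask tray
[262 187  24  38 532] [533.2 166.2] [112.2  46.8] 18.3
[239 197  18  36 299] [502.4 249.3] [109.   30.2] 18.4
vblock
[365 187  27  25 497] [ 562.1 -160.2] [76.5 71.2] 83.8
[364 182  28  38 681] [ 559.8 -160. ] [ 81.8 108.2] 82.6
tray dark
[ 227  181   69   60 1667] [516.9 209.9] [147.  187.5] 18.3
tube [0.54  0.165 0.051]
rol [0.504 0.246 0.038]
v [ 0.564 -0.162  0.026]
```

View pics/c1.png

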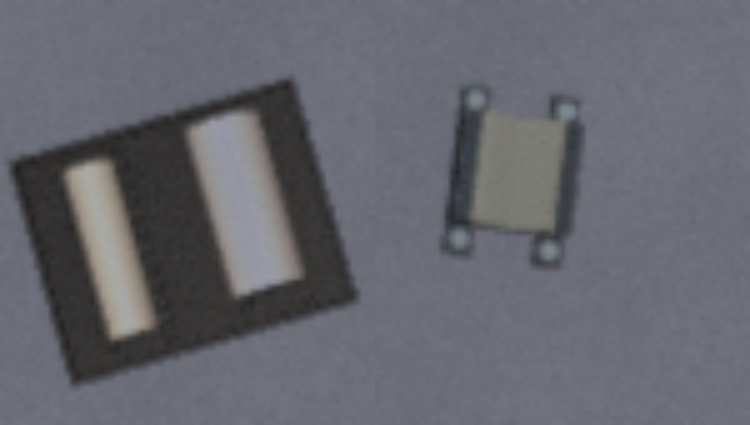

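The crop shows the tube bright and thick in the right-hand groove. The V-block's V runs along the picture's vertical (world x, about -7°), with dark shoulders at its sides.

Emit:
arm_command(fingers=[-1, -1, -1, -1, -1, -1, -1, -1, -1, -1], offset=[[20, -22, 0], [27, -31, 0], [27, -31, 0], [27, -31, 0], [27, -31, 0], [27, -31, 0], [27, -31, 0], [27, -31, 0], [27, -31, 0], [27, -31, 0]], turn=[0, 0, 0, 0, 0, 0, 0, 0, 0, 0], force=30)

```text
clock: 0.93
tool_pos: [0.3378, -0.2432, 0.2309]
eef_rot: [0.992, 0.13, 0.0, -0.0]
force: [1.1, -0.3, 0.5]
finger_gap: 0.0854
gripper_force: 0.0
```

Emit:
arm_command(fingers=[-1, -1, -1, -1, -1, -1, -1, -1, -1, -1], offset=[[27, -31, 0], [27, -31, 0], [27, -31, 0], [27, -31, 0], [27, -31, 0], [27, -31, 0], [27, -31, 0], [27, -31, 0], [20, -22, 0], [0, 0, 0]], turn=[0, 0, 0, 0, 0, 0, 0, 0, -3.2, 0])

```text
clock: 1.77
tool_pos: [0.4969, 0.0807, 0.2307]
eef_rot: [0.987, 0.161, -0.0, -0.001]
force: [-0.5, -1.5, 0.6]
finger_gap: 0.0851
gripper_force: 0.0
```

Run:
```python
from h import *
p,d=snap('wrist','w1');a=np.load('pics/w1.npz');pos,q=a['pos'],a['q'];print(pos.round(4),q.round(4))
C=cloud('wrist',d,pos,q)
m=((C[...,2]>.038)&(C[...,2]<.065)&(d>0)).astype(np.uint8)
n,l,s,c=cv2.connectedComponentsWithStats(m)
for i in range(1,n):
    if s[i,4]<800: continue
    P=C[l==i]; cn=cv2.findContours((l==i).astype(np.uint8),0,1)[0][0][:,0]
    r=cv2.minAreaRect((P[:,:2]*1000).astype(np.float32))
    print(s[i],np.round(r[0],1),np.round(r[1],1),round(r[2],1),'zmax',np.percentile(P[:,2],99).round(4))
```

```text
[0.4969 0.0807 0.2307] [ 9.869e-01  1.613e-01 -2.000e-04 -9.000e-04]
[ 226   46   54  122 5559] [534.8 166.4] [110.4  46. ] 18.2 zmax 0.0555
[ 515  140   62   70 1724] [ 566.1 -136.7] [29.  70.3] 84.6 zmax 0.048
[ 552  161   66   67 1819] [ 561.  -185.9] [29.9 70.1] 84.4 zmax 0.0478
[ 281  276  130   72 5900] [346.4   4. ] [ 57.4 144.5] 3.2 zmax 0.0641
```

View pics/w1.png

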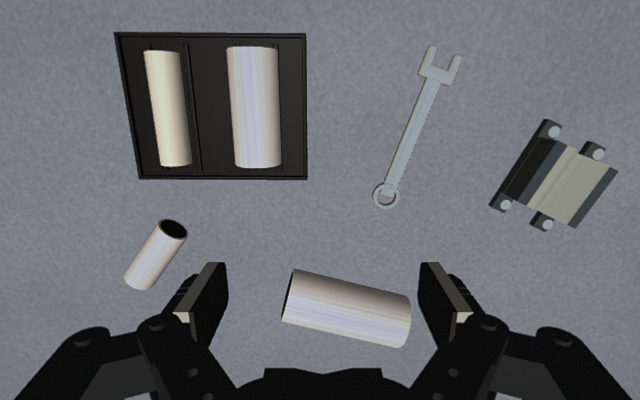

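The wrist view confirms the tube at (254,107) in the tray, the V-block at (555,175) and the wrench at (415,130). Next I'll go over the tube, half close the fingers and measure the fingertip height.

Emit:
arm_command(fingers=[-0.4, -0.4, -0.4, -0.4, -0.4, -0.4, -0.4, -0.4, -0.4, -0.4], offset=[[16, -17, 0], [16, -17, 0], [16, -17, 0], [15, -18, 10], [0, 0, 30], [0, 0, 30], [0, 0, 25], [0, 0, 15], [0, 0, 0], [0, 0, 0]], turn=[0, 0, 0, 0.3, 0, 0, 0, 0, 0, 0])

```text
clock: 2.65
tool_pos: [0.5335, 0.1606, 0.1203]
eef_rot: [0.988, 0.154, -0.001, 0.0]
force: [-0.1, 0.0, 1.4]
finger_gap: 0.0596
gripper_force: 0.0
```

Run:
```python
from h import *
from scipy.spatial.transform import Rotation as R
p,d=snap('wrist','w2');a=np.load('pics/w2.npz');pos,q=a['pos'],a['q'];print(pos.round(4),q.round(4),manip.sense()['finger_gap'])
C=cloud('wrist',d,pos,q)
T=R.from_quat(q).as_matrix(); L=(C-pos)@T   # tool coords
L[d==0]=np.nan
# fingertips in tool frame
for sg in(-1,1):
    k=(L[...,2]>-.03)&(L[...,2]<.02)&(sg*L[...,1]>.02)&(sg*L[...,1]<.06)&(np.abs(L[...,0])<.016)
    P=L[k];print('finger',sg,len(P),'z max',np.percentile(P[:,2],[50,90,98]).round(4),'y',np.percentile(sg*P[:,1],[2,50]).round(4),'x',np.percentile(P[:,0],[2,98]).round(4))
k=(C[...,2]>.036)&(C[...,2]<.065)&(np.abs(L[...,1])<.0275)&(L[...,0]>-.07)&(L[...,0]<.07)&(L[...,2]>.03)
P=C[k];r=cv2.minAreaRect((P[:,:2]*1000).astype(np.float32));print(len(P),r,np.percentile(P[:,2],98))
print('tube tool x',np.percentile(L[k][:,0],[1,99]),'y',np.percentile(L[k][:,1],[1,99]))
```

```text
[0.5335 0.1606 0.1203] [ 9.880e-01  1.543e-01 -1.300e-03  1.000e-04] 0.05972627191875196
finger -1 1224 z max [-0.0205 -0.0109 -0.0074] y [0.0312 0.0318] x [-0.0096  0.0118]
finger 1 1223 z max [-0.0205 -0.0109 -0.0073] y [0.0281 0.0288] x [-0.0095  0.0117]
9658 ((534.7687377929688, 166.28929138183594), (110.711669921875, 45.54698181152344), 18.12820053100586) 0.054986008934680676
tube tool x [-0.05038995  0.05815997] y [-0.02685556  0.01710167]
```

View pics/w2.png

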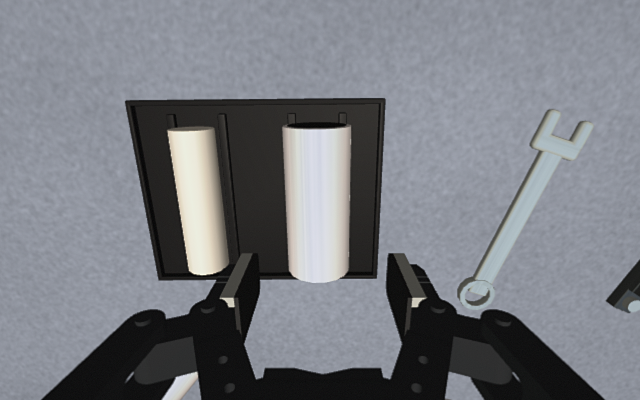

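The tips stand about 7 mm behind the TCP at this opening, and the tube needs a small sideways correction. Descending to TCP z ≈ 0.017, in two steps.

Emit:
arm_command(fingers=[-0.4, -0.4, -0.4, -0.4, -0.4, -0.4, -0.4, -0.4, -0.4, -0.4], offset=[[3, -3.4, 0], [0, 0, 0], [0, 0, 10], [0, 0, 15], [0, 0, 15], [0, 0, 10], [0, 0, 5], [0, 0, 0], [0, 0, 0], [0, 0, 0]], turn=[0, 0, 0, 0, 0, 0, 0, 0, 0, 0], force=40)

```text
clock: 3.53
tool_pos: [0.537, 0.166, 0.0673]
eef_rot: [0.988, 0.155, 0.001, -0.0]
force: [-0.2, -0.8, 0.1]
finger_gap: 0.0599
gripper_force: 0.0
```

Run:
```python
from h import *
from scipy.spatial.transform import Rotation as R
p,d=snap('wrist','w3');a=np.load('pics/w3.npz');pos,q=a['pos'],a['q'];print(pos.round(4),q.round(4))
C=cloud('wrist',d,pos,q)
T=R.from_quat(q).as_matrix(); L=(C-pos)@T; L[d==0]=np.nan
for sg in(-1,1):
    k=(L[...,2]>-.03)&(L[...,2]<.005)&(sg*L[...,1]>.025)&(sg*L[...,1]<.045)&(np.abs(L[...,0])<.016)
    P=L[k];print(sg,len(P),np.percentile(sg*P[:,1],[2,50]).round(4))
k=(C[...,2]>.045)&(C[...,2]<.065)&(np.abs(L[...,1])<.026)&(np.abs(L[...,0])<.07)&(L[...,2]>.01)
P=L[k];print(len(P),'x',np.percentile(P[:,0],[1,99]),'y',np.percentile(P[:,1],[1,99]),np.percentile(C[k][:,2],98))
```

```text
[0.537  0.166  0.0673] [ 9.879e-01  1.551e-01  8.000e-04 -0.000e+00]
-1 1212 [0.0312 0.0318]
1 1225 [0.0281 0.0288]
13131 x [-0.05508396  0.05287602] y [-0.0199967   0.01741996] 0.05500665787486811
```

Emit:
arm_command(fingers=[-0.4, -0.4, -0.4, -0.4, -0.4, -0.4, -0.4, -0.2, 0.0, 0.2], offset=[[0, 0, 10], [0, 0, 12], [0, 0, 12], [0, 0, 10], [0, 0, 6], [0, 0, 0], [0, 0, 0], [0, 0, 0], [0, 0, 0], [0, 0, 0]], turn=[0, 0, 0, 0, 0, 0, 0, 0, 0, 0])

```text
clock: 4.42
tool_pos: [0.537, 0.166, 0.0171]
eef_rot: [0.988, 0.155, 0.001, -0.0]
force: [0.2, 0.8, 1.3]
finger_gap: 0.0469
gripper_force: 41.3
```

Emit:
arm_command(fingers=[0.5, 1, 1, 1, 1, 1, 1, 1, 1, 1], offset=[[0, 0, 0], [0, 0, 0], [0, 0, 0], [0, 0, 0], [0, 0, 0], [0, 0, 0], [0, 0, 0], [0, 0, 0], [0, 0, 0], [0, 0, 0]], turn=[0, 0, 0, 0, 0, 0, 0, 0, 0, 0])

```text
clock: 5.25
tool_pos: [0.537, 0.166, 0.0171]
eef_rot: [0.988, 0.155, 0.001, -0.0]
force: [0.1, -0.1, 5.8]
finger_gap: 0.0469
gripper_force: 41.6
```

Emit:
arm_command(fingers=[1, 1, 1, 1, 1, 1, 1, 1, 1, 1], offset=[[0, 0, -5], [0, 0, -10], [0, 0, -20], [0, 0, -20], [0, 0, -20], [0, 0, -20], [0, 0, -20], [0, 0, -10], [0, 0, 0], [0, 0, 0]], turn=[0, 0, 0, 0, 0, 0, 0, 0, 0, 0])

```text
clock: 6.08
tool_pos: [0.5361, 0.1658, 0.1412]
eef_rot: [0.988, 0.155, 0.0, 0.0]
force: [0.2, -0.7, -1.8]
finger_gap: 0.0469
gripper_force: 41.3
```

```bash
cat > chk.py <<'E'
from h import *
import sys
from scipy.spatial.transform import Rotation as R
f=sys.argv[1]
p,d=snap('wrist',f);a=np.load(f'pics/{f}.npz');pos,q=a['pos'],a['q'];print(pos.round(4),q.round(4))
C=cloud('wrist',d,pos,q)
T=R.from_quat(q).as_matrix(); L=(C-pos)@T; L[d==0]=np.nan
k=(L[...,2]>-.05)&(L[...,2]<-.02)&(np.abs(L[...,1])<.022)&(L[...,0]>.013)&(L[...,0]<.075)
P=L[k];print('tube front part',len(P),'x end',np.percentile(P[:,0],[1,99]).round(4))
# ridge line of tube top per x: slope in z and y
xs=np.arange(.02,.055,.004); zt=[];yc=[]
for x in xs:
    w=P[np.abs(P[:,0]-x)<.002]
    if len(w)<20: zt.append(np.nan);yc.append(np.nan);continue
    c=np.polyfit(w[:,1],w[:,2],2); yc.append(-c[1]/2/c[0]); zt.append(np.polyval(c,yc[-1]))
zt,yc=np.array(zt),np.array(yc);g=~np.isnan(zt)
print('top z tool',zt.round(4),'y',yc.round(4)); print('slope z,y deg',np.degrees(np.polyfit(xs[g],zt[g],1)[0]),np.degrees(np.polyfit(xs[g],yc[g],1)[0]))
# V-block shoulders / any
m=((C[...,2]>.040)&(C[...,2]<.052)&(d>0)&((C[...,1]<-.1))&(C[...,1]>-.23)&(C[...,0]>.5)&(C[...,0]<.63)).astype(np.uint8)
n,l,s,c=cv2.connectedComponentsWithStats(m)
for i in range(1,n):
    if s[i,4]>400:
        W=C[l==i];r=cv2.minAreaRect((W[:,:2]*1000).astype(np.float32));print(s[i],np.round(r[0],1),np.round(r[1],1),round(r[2],1),np.median(W[:,2]).round(4))
E
python3 chk.py w4
```

```text
[0.5361 0.1658 0.1412] [9.879e-01 1.551e-01 1.000e-04 0.000e+00]
tube front part 12433 x end [0.0136 0.0536]
top z tool [-0.0374 -0.0374 -0.0374 -0.0374 -0.0375 -0.0373 -0.0374 -0.0374 -0.0331] y [-0.0018 -0.0018 -0.0019 -0.0019 -0.0019 -0.002  -0.0019 -0.002  -0.0019]
slope z,y deg 4.2238147400544035 -0.3000735440562757
```

View pics/w4.png

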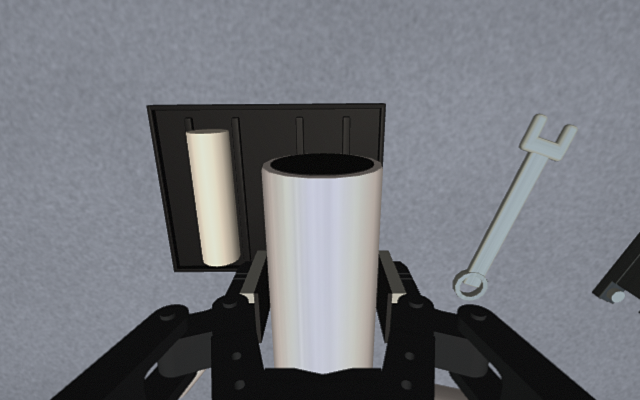

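The tube is held straight: its top is level along tool x and the front bore is visible at (322,165). The roller is undisturbed at (214,195). Moving to beside the V-block for a closer look.

Emit:
arm_command(fingers=[1, 1, 1, 1, 1, 1, 1, 1, 1, 1], offset=[[0, 0, 0], [0, 0, 0], [0, 0, 0], [0, 0, 0], [5, 20, 0], [10, 36, 0], [10, 40, 0], [10, 40, 0], [8, 40, 0], [5, 36, 0]], turn=[4, 6, 6, 5, 2.6, 0, 0, 0, 0, 0])

```text
clock: 6.97
tool_pos: [0.5625, -0.0518, 0.139]
eef_rot: [0.999, -0.05, -0.002, -0.0]
force: [0.5, 0.8, -1.5]
finger_gap: 0.0467
gripper_force: 41.4
```

Emit:
arm_command(fingers=[1, 1, 1, 1, 1, 1, 1, 1, 1, 1], offset=[[0, 10, 0], [0, 0, 0], [0, 0, 0], [0, 0, 0], [0, 0, 0], [0, 0, 0], [0, 0, 0], [0, 0, 0], [0, 0, 0], [0, 0, 0]], turn=[0, 0, 0, 0, 0, 0, 0, 0, 0, 0])

```text
clock: 7.8
tool_pos: [0.5627, -0.0594, 0.1414]
eef_rot: [0.999, -0.05, 0.0, -0.0]
force: [-0.8, -0.5, -2.1]
finger_gap: 0.0465
gripper_force: 41.4
```

```bash
python3 chk.py w5; python3 -c "
from h import *
s=manip.sense();print(s['force'],s['gripper_force'],s['finger_gap'])"
```

```text
[ 0.5627 -0.0594  0.1414] [ 9.987e-01 -5.000e-02  1.000e-04 -0.000e+00]
tube front part 12313 x end [0.0135 0.053 ]
top z tool [-0.0374 -0.0374 -0.0374 -0.0374 -0.0374 -0.0374 -0.0374 -0.0374 -0.0327] y [-0.0018 -0.0018 -0.0019 -0.0019 -0.0019 -0.002  -0.002  -0.002  -0.0019]
slope z,y deg 4.555386092757814 -0.2739049686061381
[ 405  139   41   92 2856] [ 566.4 -136.1] [25.8 70.3] 84.1 0.0429
[ 468  139   49   92 2978] [ 561.2 -186.4] [26.6 70.2] 84.5 0.0429
[-0.41195112  0.12663778 -1.1242925 ] 41.42175614833832 0.046567730683932475
```

View pics/w5.png

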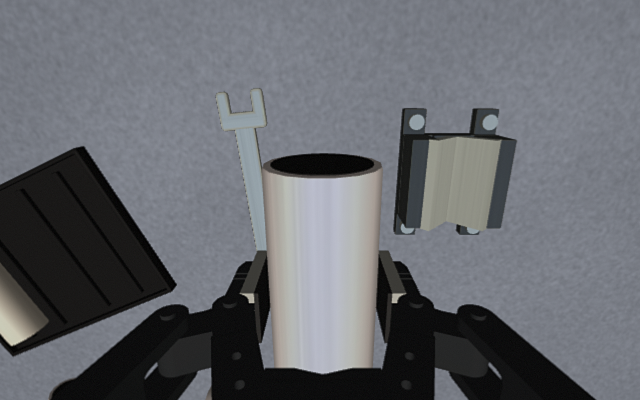

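The V-block is fully visible at (455,180), with the faces meeting near (448,185). Next I'll fit the two flanks to get the bottom line.

Run:
```python
from h import *
from scipy.spatial.transform import Rotation as R
for f in('w5','w1'):
    a=np.load(f'pics/{f}.npz');pos,q,d=a['pos'],a['q'],a['d']; C=cloud('wrist',d,pos,q)
    th=np.radians(-5.8);ex=np.array([np.cos(th),np.sin(th)]);ey=np.array([-ex[1],ex[0]])
    D=C[...,:2]-np.array([.5638,-.16125]);X=D@ex;Y=D@ey;Z=C[...,2]
    b=(np.abs(X)<.03)&(d>0)
    F=[]
    for sg in(1,-1):
        k=b&(sg*Y>.006)&(sg*Y<.018)&(Z>.025)&(Z<.05)
        c,*_=np.linalg.lstsq(np.c_[X[k],Y[k],np.ones(k.sum())],Z[k],rcond=None);F.append(c);print(sg,k.sum(),c.round(4))
    for x in(-.03,0,.03):
        y=-((F[0][0]-F[1][0])*x+F[0][2]-F[1][2])/(F[0][1]-F[1][1]);print(f,'x',x,'y bottom',y.round(5),'z',(F[0]@[x,y,1]).round(4))
    k=(np.abs(Y)<.03)&(Z>.04)&(Z<.052)&(d>0)&(np.abs(X)<.06)
    print('X ends',np.percentile(X[k],[.5,99.5]))
    e=R.from_quat(q).as_matrix();print('tool angle',np.degrees(np.arctan2(e[1,0],e[0,0])))
```

```text
1 735 [0.0018 0.993  0.0269]
-1 1731 [-0.0014 -1.0061  0.0262]
w5 x -0.03 y bottom -0.0003 z 0.0266
w5 x 0 y bottom -0.00034 z 0.0266
w5 x 0.03 y bottom -0.00039 z 0.0266
X ends [-0.03457649  0.03494192]
tool angle -5.733112175760458
1 152 [0.0221 0.9967 0.0273]
-1 1149 [-0.0062 -0.9612  0.026 ]
w1 x -0.03 y bottom -0.00022 z 0.0264
w1 x 0 y bottom -0.00066 z 0.0266
w1 x 0.03 y bottom -0.00109 z 0.0268
X ends [-0.03546621  0.03388089]
tool angle 18.56124058748541
```

Emit:
arm_command(fingers=[1, 1, 1, 1, 1, 1, 1, 1, 1, 1], offset=[[2, 15, 0], [3, 30, 0], [4, 30, 0], [2.7, 18, 0], [1, 10.5, 0], [0, 0, 0], [0, 0, 0], [0, 0, 10], [0, 0, 20], [0, 0, 10]], turn=[0, 0, 0, 0, 0.3, 0, 0, 0, 0, 0])

```text
clock: 8.68
tool_pos: [0.5639, -0.1622, 0.0988]
eef_rot: [0.999, -0.052, -0.001, -0.001]
force: [-0.5, -0.2, -1.5]
finger_gap: 0.0465
gripper_force: 41.5
```

Emit:
arm_command(fingers=[1, 1, 1, 1, 1, 1, 1, 1, 1, 1], offset=[[0, 0, 10], [0, 0, 10], [0, 0, 8], [0, 0, 5], [0, 0, 3], [0, 0, 2], [0, 0, 0], [0, 0, 0], [0, 0, 0], [0, 0, 0]], turn=[0, 0, 0, 0, 0, 0, 0, 0, 0, 0])

```text
clock: 9.52
tool_pos: [0.5653, -0.1641, 0.0639]
eef_rot: [0.999, -0.053, 0.001, 0.0]
force: [-0.4, 0.3, -0.5]
finger_gap: 0.0469
gripper_force: 41.5
```

```bash
python3 chk.py w6
python3 - <<'E'
from h import *
C=cloud('top',snap('top','t6')[1])
s=manip.sense();print(s['force'],s['ft_torque'])
a=np.load('pics/w6.npz');p=a['p'];cv2.imwrite('pics/w6c.png',p[60:400,120:560,::-1])
E
```

```text
[ 0.5653 -0.1641  0.0639] [ 9.986e-01 -5.290e-02  5.000e-04  2.000e-04]
tube front part 12301 x end [0.0135 0.053 ]
top z tool [-0.0374 -0.0374 -0.0374 -0.0374 -0.0374 -0.0374 -0.0374 -0.0374 -0.0326] y [-0.0018 -0.0018 -0.0019 -0.0019 -0.0019 -0.002  -0.002  -0.002  -0.0018]
slope z,y deg 4.618843477516013 -0.18973483656820925
[248 185  19  72 942] [ 582.1 -129.2] [ 7.9 41. ] 84.1 0.0425
[379 184  15  69 782] [ 576.2 -197.7] [ 6.7 38.4] 84.2 0.0426
[ 0.10778033  0.05281409 -1.34073427] [ 0.01124434 -0.03671329 -0.02491645]
```

View pics/w6c.png

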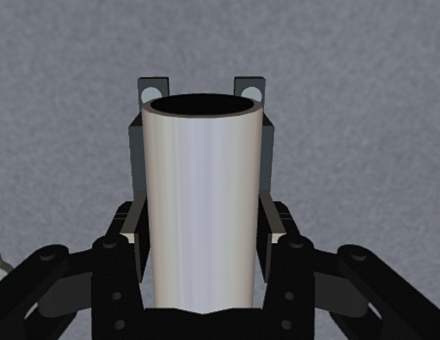

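The tube is centred symmetrically over the V-block: the shoulders show equally at crop (136,160) and (266,160). Lowering gently now.

Emit:
arm_command(fingers=[1, 1, 1, 1, 1, 1, 1, 1, 1, 1], offset=[[0, 0, 4], [0, 0, 4], [0, 0, 3], [0, 0, 2], [0, 0, 1], [0, 0, 0.5], [0, 0, 0], [0, 0, 0], [0, 0, 0], [0, 0, 0]], turn=[0, 0, 0, 0, 0, 0, 0, 0, 0, 0])

```text
clock: 10.45
tool_pos: [0.5651, -0.164, 0.049]
eef_rot: [0.999, -0.053, 0.0, 0.0]
force: [1.0, -1.0, -0.7]
finger_gap: 0.0468
gripper_force: 41.5
```

Emit:
arm_command(fingers=[1, 1, 1, 1, 1, 1, 1, 1, 1, 1], offset=[[0, 0, 0.3], [0, 0, 0.3], [0, 0, 0.4], [0, 0, 0], [0, 0, 0], [0, 0, 0], [0, 0, 0], [0, 0, 0], [0, 0, 0], [0, 0, 0]], turn=[0, 0, 0, 0, 0, 0, 0, 0, 0, 0])

```text
clock: 11.28
tool_pos: [0.5649, -0.1639, 0.0478]
eef_rot: [0.999, -0.053, -0.0, -0.0]
force: [0.9, 0.2, -0.3]
finger_gap: 0.0465
gripper_force: 41.5
```

Emit:
arm_command(fingers=[1, 1, 1, 1, 1, 1, 1, 1, 1, 1], offset=[[0, 0, 0.3], [0, 0, 0], [0, 0, 0.2], [0, 0, 0], [0, 0, 0], [0, 0, 0], [0, 0, 0], [0, 0, 0], [0, 0, 0], [0, 0, 0]], turn=[0, 0, 0, 0, 0, 0, 0, 0, 0, 0])

```text
clock: 12.12
tool_pos: [0.565, -0.1639, 0.0476]
eef_rot: [0.999, -0.053, 0.0, -0.0]
force: [-1.9, 2.2, 4.0]
finger_gap: 0.0466
gripper_force: 42.0
```

Emit:
arm_command(fingers=[1, 1, 1, 1, 1, 1, 1, 1, 1, 1], offset=[[0, 0, 0.3], [0, 0, 0], [0, 0, 0], [0, 0, 0], [0, 0, 0], [0, 0, 0], [0, 0, 0], [0, 0, 0], [0, 0, 0], [0, 0, 0]], turn=[0, 0, 0, 0, 0, 0, 0, 0, 0, 0])

```text
clock: 12.95
tool_pos: [0.565, -0.1639, 0.0476]
eef_rot: [0.999, -0.053, 0.0, -0.0]
force: [-2.6, 1.9, 6.0]
finger_gap: 0.0466
gripper_force: 42.2
```

Run:
```python
from h import *
F=[]
for i in range(6):
    manip.snapshot('side'); s=manip.sense();F.append(np.r_[s['force'],s['ft_torque'],s['gripper_force']])
print(np.mean(F,0).round(2),np.std(F,0).round(2),s['tool_pos'],s['clock'])
```

```text
[-2.900e+00  2.090e+00  5.850e+00  2.700e-01  4.600e-01 -3.000e-02
  4.222e+01] [0.21 0.22 0.19 0.04 0.04 0.04 0.  ] [ 0.56503863 -0.16389664  0.04755222] 13.25
```

Emit:
arm_command(fingers=[1, 1, 1, 1, 1, 1, 1, 1, 1, 1], offset=[[-0.4, -0.3, 0.2], [0, 0, 0.2], [0, 0, 0.3], [0, 0, 0], [0, 0, 0], [0, 0, 0], [0, 0, 0], [0, 0, 0], [0, 0, 0], [0, 0, 0]], turn=[0, 0, 0, 0, 0, 0, 0, 0, 0, 0])

```text
clock: 14.08
tool_pos: [0.5651, -0.1638, 0.0474]
eef_rot: [0.999, -0.053, 0.001, 0.0]
force: [-2.8, 2.3, 6.3]
finger_gap: 0.0469
gripper_force: 42.4
```

Emit:
arm_command(fingers=[1, 1, 1, 1, 1, 1, 1, 1, 1, 1], offset=[[0, -0.3, 0.2], [0, 0, 0.2], [0, 0, 0.2], [0, 0, 0], [0, 0, 0], [0, 0, 0], [0, 0, 0], [0, 0, 0], [0, 0, 0], [0, 0, 0]], turn=[0, 0, 0, 0, 0, 0, 0, 0, 0, 0])

```text
clock: 14.92
tool_pos: [0.5653, -0.1635, 0.0471]
eef_rot: [0.999, -0.053, 0.001, 0.0]
force: [-2.4, 2.4, 8.5]
finger_gap: 0.0467
gripper_force: 42.4
```

```bash
python3 - <<'E'
from h import *
F=[]
for i in range(6):
    manip.snapshot('side'); s=manip.sense();F.append(np.r_[s['force'],s['ft_torque'],s['gripper_force']])
print(np.mean(F,0).round(2),np.std(F,0).round(2),s['tool_pos'],s['clock'])
E
python3 chk.py w7
```

```text
[-2.910e+00  2.120e+00  8.210e+00  2.700e-01  4.800e-01 -4.000e-02
  4.245e+01] [0.45 0.18 0.5  0.03 0.03 0.03 0.  ] [ 0.56527155 -0.1634707   0.04707343] 15.2167
[ 0.5653 -0.1635  0.0471] [ 9.986e-01 -5.280e-02  6.000e-04  2.000e-04]
tube front part 12299 x end [0.0135 0.053 ]
top z tool [-0.0374 -0.0374 -0.0374 -0.0374 -0.0374 -0.0373 -0.0373 -0.0373 -0.0326] y [-0.0019 -0.0019 -0.0019 -0.002  -0.0019 -0.0019 -0.0019 -0.002  -0.0017]
slope z,y deg 4.664876755801214 0.06306200587876146
[ 379  193   24   68 1269] [ 578.2 -196.1] [10.6 35. ] 83.8 0.0425
[ 242  194   25   67 1255] [ 585.2 -130.8] [10.5 34.6] 84.1 0.0425
```

Emit:
arm_command(fingers=[1, 1, 1, 1, 1, 1, 1, 1, 1, 1], offset=[[0, -0.3, 0], [0, -0.2, 0.2], [0, 0, 0.2], [0, 0, 0], [0, 0, 0], [0, 0, 0], [0, 0, 0], [0, 0, 0], [0, 0, 0], [0, 0, 0]], turn=[0, 0, 0, 0, 0, 0, 0, 0, 0, 0])

```text
clock: 16.1
tool_pos: [0.5653, -0.1635, 0.0471]
eef_rot: [0.999, -0.053, 0.001, 0.001]
force: [-4.7, 2.1, 10.8]
finger_gap: 0.0468
gripper_force: 42.5
```

Emit:
arm_command(fingers=[1, 1, 1, 1, 1, 1, 1, 1, 1, 1], offset=[[-0.3, -0.3, 0], [-0.3, -0.3, 0.2], [0, 0, 0.2], [0, 0, 0], [0, 0, 0], [0, 0, 0], [0, 0, 0], [0, 0, 0], [0, 0, 0], [0, 0, 0]], turn=[0, 0, 0, 0, 0, 0, 0, 0, 0, 0])

```text
clock: 16.93
tool_pos: [0.5653, -0.1634, 0.047]
eef_rot: [0.999, -0.053, 0.001, 0.001]
force: [-2.8, -0.1, 10.5]
finger_gap: 0.0466
gripper_force: 42.5
```

Run:
```python
from h import *
F=[]
for i in range(6):
    manip.snapshot('side'); s=manip.sense();F.append(np.r_[s['force'],s['ft_torque'],s['gripper_force']])
print(np.mean(F,0).round(2),np.std(F,0).round(2),s['tool_pos'],s['clock'])
```

```text
[-3.3  -0.35 10.12 -0.12  0.54 -0.07 42.55] [0.28 0.53 0.5  0.02 0.02 0.02 0.  ] [ 0.56529656 -0.16342968  0.04705029] 17.2333
```

Lateral force is now balanced with position unchanged, so it bears on both faces. Pressing on to about 15 N.

Emit:
arm_command(fingers=[1, 1, 1, 1, 1, 1, 1, 1, 1, 1], offset=[[-0.3, 0, 0.2], [-0.3, 0, 0.3], [0, -0.1, 0.3], [0, 0, 0], [0, 0, 0], [0, 0, 0], [0, 0, 0], [0, 0, 0], [0, 0, 0], [0, 0, 0]], turn=[0, 0, 0, 0, 0, 0, 0, 0, 0, 0])

```text
clock: 18.07
tool_pos: [0.5653, -0.1634, 0.047]
eef_rot: [0.999, -0.053, 0.002, 0.001]
force: [-4.0, -0.9, 12.5]
finger_gap: 0.0468
gripper_force: 42.8
```

Run:
```python
from h import *
F=[]
for i in range(6):
    manip.snapshot('side'); s=manip.sense();F.append(np.r_[s['force'],s['ft_torque'],s['gripper_force']])
print(np.mean(F,0).round(2),np.std(F,0).round(2),s['tool_pos'],s['clock'])
```

```text
[-3.02 -0.12 12.22 -0.07  0.57 -0.06 42.76] [0.45 0.13 0.17 0.02 0.02 0.03 0.  ] [ 0.56531414 -0.16343405  0.04702502] 18.3667
```

Emit:
arm_command(fingers=[1, 1, 1, 1, 1, 1, 1, 1, 1, 1], offset=[[-0.3, 0, 0.2], [0, 0, 0.2], [0, 0, 0.1], [0, 0, 0], [0, 0, 0], [0, 0, 0], [0, 0, 0], [0, 0, 0], [0, 0, 0], [0, 0, 0]], turn=[0, 0, 0, 0, 0, 0, 0, 0, 0, 0])

```text
clock: 19.2
tool_pos: [0.5653, -0.1634, 0.047]
eef_rot: [0.999, -0.053, 0.002, 0.001]
force: [-4.2, 0.7, 14.7]
finger_gap: 0.047
gripper_force: 42.8
```

```bash
python3 - <<'E'
from h import *
F=[]
for i in range(6):
    manip.snapshot('side'); s=manip.sense();F.append(np.r_[s['force'],s['ft_torque'],s['gripper_force']])
print(np.mean(F,0).round(2),np.std(F,0).round(2),s['tool_pos'],s['clock'])
E
python3 chk.py w9
```

```text
[-2.98  0.59 14.3   0.    0.61 -0.08 42.8 ] [0.55 0.37 0.72 0.02 0.03 0.02 0.  ] [ 0.56532636 -0.1634282   0.0469966 ] 19.5
[ 0.5653 -0.1634  0.047 ] [ 0.9986 -0.0529  0.0022  0.0014]
tube front part 12290 x end [0.0135 0.053 ]
top z tool [-0.0374 -0.0373 -0.0374 -0.0373 -0.0373 -0.0373 -0.0372 -0.0372 -0.0326] y [-0.0018 -0.0018 -0.0019 -0.0019 -0.0019 -0.0019 -0.002  -0.0019 -0.0017]
slope z,y deg 4.744646043435684 -0.13802894416735528
[ 379  193   24   68 1278] [ 578.2 -196.2] [10.7 34.9] 84.3 0.0425
[ 242  194   25   67 1256] [ 585.3 -130.9] [10.7 34.1] 84.0 0.0425
```

View pics/w9.png

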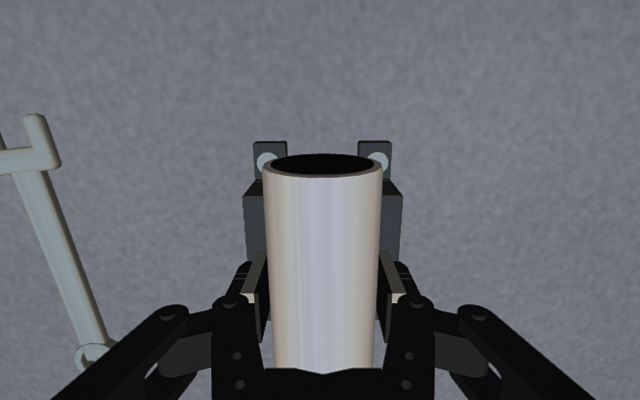

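The tube is seated symmetrically in the V: the shoulders at (254,225) and (391,225) match, and the press is about 15 N. Handing in.

```bash
python3 -c "
from bench import manip
print(manip.hand_in())"
```

```text
the job is handed in; nothing more can be done
None
```

The tube lies midway along the V-block, held at about 43 N per finger and pressed down with about 15 N onto both faces, and the job was handed in at about 19.6 s; no verdict was returned.

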